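# Gauge an amber blank against the flip stop of a saw guide

### The arm

A 6-joint arm with a two-finger parallel gripper is mounted at the origin on the work surface. World frame = base frame: x ahead of the robot, y to its left, z up, the work surface at z = 0. Lengths are in m, angles in rad, forces in N, time in s.
With the tool pointing down it reaches from about 0.25 to 0.775 m from the base axis. Payload 8.9 kg.
Tool frame: the origin (TCP) lies midway between the tips of the shut fingers; the grasp point (between the pads) lies 19 mm behind it; z points along the fingers, y is the line along which they close (so a half turn about z gives the same grasp; the last joint's range is limited). The gripper opens to 85 mm and grips with 20 to 120 N. Pads are 22 mm wide; open, the fingers measure 114 mm over their backs; the gripper's body (76 mm by 85 mm) begins 54 mm behind the grasp point. The pads swing forward as they close: fully open they stand 13 mm farther back than shut.
Start: joints at [0.967, 0.291, -0.153, 1.127, 0, 1.431], TCP at [0.235, 0.469, 0.231] pointing down, gripper open.
Joint ranges: [-2.52, 2.52], [-0.91, 1.74], [-1.3, 1.37], [-1.96, 2.02], [-1.52, 1.47], [-3.14, 3.14]. Speed limits (rad/s): [2.22, 2.22, 2.79, 3.14, 3.14, 3.14].

### API

Orientations are given as [roll, pitch, yaw] about the fixed x, y, z axes, in that order (R = Rz(yaw) Ry(pitch) Rx(roll)).
In Python, from workcell import r gives the robot as it stands. The module is installed in compiled form; this text tells all that it offers. Calls block until the motion is done:
- r.move_pose(position, orientation): joint-space move of the TCP to a pose.
- r.line_to(position, feed=0.15, rotation=None): straight line of the TCP; rotation=None keeps the orientation; feed is the mean speed in m/s.
- r.goto_joints(angles): joint-space move.
- r.set_gripper(opening, grip_force=None): finger opening in m; grip_force is the grip in N (None keeps the last); returns when the fingers have stopped.
- r.dwell(seconds).
- r.solve_ik(position, orientation): joint angles nearest the present ones, or None.
- r.get_image(name): name is "scene" or "top" or "wrist"; returns a dict with "frame" (384x512x3 uint8, blue, green, red), "range_z" (384x512 float32, m along the optical axis (not along the pixel's ray), 0 where there is no reading), "K" (3x3 intrinsics, pixels), "k1" (the pictures are not rectified: a ray, as slopes to the right and down, at radius r is drawn at 1 + k1 r^2 times it, then the intrinsics apply), "extrinsics" (4x4, takes a point from world to camera coordinates); the wrist camera has in their place "mount" (4x4, takes a point from camera to tool coordinates, whose origin is the TCP and whose axes are the flange's). Camera axes: x right, y down, z forward; pixel columns grow to the right and rows downward; lengths in m; the calibration is good to about 2 mm. A picture is of the moment at which its call begins: read the wrist's pose just before it.
A pose or a line that the arm cannot do raises r.MotionError and nothing moves.
- r.hand_in(): hands the job in; it is judged then, once.
Trained networks look in the newest picture that a camera, given by its name, has taken for a name from the list of things; names that differ only in an ending like _2 or _b are one class to them, and where a whole thing is asked for, a point or a joint stands for the part that bears it (a point fixed in the world has none). Each returns a list of dicts, best first, with "score" (0 to 1); they miss things now and then, are a little off and sometimes report something else, mostly with a low value. They report only what shows in the picture. A call takes as long as a camera call. They do not tell look-alikes from the thing itself.
- r.regions_of(target, camera): "region" (384x512 bool, what is visible of it) and "pixel" ([column, row] in pixels, amid what is visible of it).
Readings, each from a call of its own:
- r.current_time_s(): time.
- r.current_joint_positions(): joint angles.
- r.current_joint_velocities(): joint speeds.
- r.current_joint_efforts(): joint torques, N m.
- r.current_tcp_pos(): TCP position.
- r.current_ee_rot(): TCP orientation.
- r.current_wrist_force(): force on the tool from outside, world axes, zero at the start.
- r.current_torque(): the same for the moment, N m.
- r.current_finger_gap(): finger opening in m.
- r.current_gripper_force(): force on a finger pad.
Only numpy, scipy, OpenCV 4.12 (cv2) and the standard library are available. Lean on these libraries where they do the work, as an engineer would, in place of code of your own. Each camera call takes 0.05 s, during which the arm holds its last target. There are 200 camera calls.

### The job

Get the long amber blank ready for sawing: flip the saw guide's hinged stop down, then lay the blank flat on the guide's bed, its long side flush along the fence and its end butted against the lowered stop. Finally flip the stop fully up and back again, so that it stays up by itself, leave the blank where the stop gauged it, and do not push the other things on the bench about.

Things in the scene. Friction and masses are not known exactly. Their poses are not given: they have to be found in the camera images.
- saw_guide: Saw guide fixed to the bench: flat aluminium bed 130 x 300 mm with a low dark steel fence along its far side. Origin on the bench under the bed; x points from the bed's open front edge (x = -55 mm) to the fence, y runs along the fence, z up. Bed top z = 12 mm. Fence: front face x = 37 mm, 18 mm thick, top z = 26 mm, over y = -150 to 150 mm. A 4 mm saw kerf crosses it at y = -20 mm.
- gauge (a point): Corner where the stop gauges: on the fence's front face, at bed-top height, in the plane of the lowered stop's gauging face (which looks to the guide's -y). Axes parallel to the guide's. A gauged blank fills the corner x < 0, y < 0, z > 0 of this point. The stop's dark carriage (54 x 44 mm, top 83 mm over the bench, all behind the fence's front face) is clamped along the fence and does not move.
- stop_hinge (a point): Middle of the flip stop's hinge, 22 mm behind the fence's front face, 72 mm above the bench, 8 mm to the +y side of the gauging face. The hinge axis runs along the guide's y.
- flip_stop (a joint): Angle of the flip stop (rad). 0 = down: its arm is level and points from the hinge to the guide's -x, over fence and bed; its tongue hangs in front of the fence. It grows as the stop swings up; 1.57 = arm upright; 2.2 = fully up, leaning back against its end stop. A free, lightly damped hinge balanced at about 1.7: either side of that the stop (120 g) falls to 0 or 2.2. Starts up.
- stop_knob (a point): Centre of the round grip at the end of the stop's arm, 85 mm from the hinge (72 mm above the bench when down): a dark steel disc, 22 mm across, 24 mm long along the hinge axis; pinched across its flat ends it turns between the fingers. The arm is 16 mm wide, 14 mm thick; the tongue, 16 mm wide along the hinge axis, lies 25 to 53 mm from the hinge and ends 3 mm above the bed when down.
- blank: The long amber blank, a plain brown-amber bar 150 x 34 x 40 mm (its x, y, z; about 220 g), lying loose on the bench. Origin at the centre of its underside, x along its length, z up. The 34 mm width is the one to grip; on the bed its top 26 mm stand above the fence.
- offcut: Bystander: a shorter amber block, 60 x 34 x 40 mm, loose. Origin at the centre of its underside.
- cup: Bystander: a white plastic cup, 76 mm across, 100 mm high, loose. Origin under its centre.
- jar: Bystander: a white jar, 60 mm across, 75 mm high, loose. Origin under its centre.
- flask: Bystander: a small black bottle, 42 mm across, 90 mm high, loose. Origin under its centre.
- bur_block: Bystander: an orange block 75 x 125 mm with a wooden top and upright burs, 56 mm high, loose. Origin under its centre.
- back_saw: Bystander: a small back saw with a round wooden handle, 230 mm long, lying flat, 26 mm high. Origin at its middle on the bench, x along it.
Not all that is in view belongs to the job. What is shaped like the blank but blue is not meant.

How it is judged:
By the outcome, as a careful person would: the job done as asked, in the order asked, and still so for the second after the job is handed in, with the robot touching nothing.
It also fails if it takes over 72 s, if anything falls off the work surface, if the arm or the gripper's body presses on something with over 40 N, if the wrist force passes 120 N, or if a joint passes its speed limit or range.

## Working session

There is one attempt and no reset: what is moved stays moved. The work goes in short steps, each a Python script; the robot and the scene stay as the last script left them, time stands still between calls to the robot, and variables do not carry over. Pictures are saved under pics/ and viewed, at most 10 in all, crops included, and the job is handed in when it is done.

```bash
mkdir -p pics; cat > h.py <<'E'
import numpy as np, cv2
from workcell import r
def pts(im, mask=None):
    """world points (H,W,3) of fixed camera; nan if no range"""
    K=im["K"];k1=im["k1"];z=im["range_z"].astype(float)
    H,W=z.shape;u,v=np.meshgrid(np.arange(W),np.arange(H))
    p=np.stack([u,v],-1).reshape(-1,1,2).astype(float)
    n=cv2.undistortPoints(p,K,np.array([k1,0,0,0,0.])).reshape(H,W,2)
    c=np.dstack([n[...,0]*z,n[...,1]*z,z]); c[z<=0]=np.nan
    if "extrinsics" in im: T=np.linalg.inv(im["extrinsics"])
    else: T=im["Twt"]@im["mount"]
    return c@T[:3,:3].T+T[:3,3]
def rot(o):
    from scipy.spatial.transform import Rotation as R
    return R.from_euler('xyz',o).as_matrix()
def get(name):
    if name=="wrist":
        T=np.eye(4);T[:3,:3]=rot(r.current_ee_rot());T[:3,3]=r.current_tcp_pos()
    im=r.get_image(name)
    if name=="wrist": im["Twt"]=T
    return im
E
python3 - <<'E'
from h import *
for n in("scene","top"):
    im=get(n); cv2.imwrite(f"pics/{n}0.png",cv2.resize(im["frame"],(800,600)))
    P=pts(im); np.save(f"{n}0.npy",P); np.save(f"{n}0f.npy",im["frame"])
    print(n,np.linalg.inv(im["extrinsics"])[:3].round(3).tolist())
    for t in("blank","offcut","saw_guide","flip_stop","stop_knob","cup","jar","flask","bur_block","back_saw"):
        for d in r.regions_of(t,n)[:3]:
            m=d["region"]; q=P[m]; print(t,round(d["score"],2),np.round(d["pixel"]),m.sum(),np.nanmedian(q,0).round(3),np.nanpercentile(q,98,axis=0).round(3)[2])
print(r.current_time_s(), r.current_ee_rot())
E
```

```text
scene [[-0.893, 0.261, -0.367, 0.897], [0.449, 0.472, -0.758, 0.68], [-0.025, -0.842, -0.539, 0.675]]
blank 0.8 [204. 141.] 446 [ 0.458 -0.677  0.028] 0.043
blank 0.79 [251. 155.] 481 [ 0.362 -0.47   0.03 ] 0.042
blank 0.76 [237. 186.] 671 [ 0.493 -0.288  0.031] 0.042
offcut 0.68 [195. 230.] 458 [ 0.689 -0.138  0.028] 0.042
offcut 0.52 [275. 262.] 633 [0.608 0.173 0.128] 0.151
offcut 0.41 [170. 177.] 729 [ 0.686 -0.352  0.073] 0.1
saw_guide 0.59 [294. 277.] 3849 [0.544 0.154 0.012] 0.027
stop_knob 0.83 [275. 264.] 597 [0.61  0.173 0.128] 0.151
cup 0.88 [173. 176.] 677 [ 0.685 -0.352  0.074] 0.1
jar 0.87 [385. 325.] 1203 [0.472 0.369 0.054] 0.077
flask 0.58 [168. 205.] 350 [ 0.726 -0.235  0.048] 0.09
bur_block 0.91 [183. 272.] 1503 [0.77  0.013 0.032] 0.056
bur_block 0.35 [276. 271.] 1061 [0.607 0.173 0.103] 0.151
back_saw 0.89 [216. 358.] 1382 [0.78  0.245 0.007] 0.027
top [[0.012, -0.982, 0.19, 0.28], [-1.0, -0.011, 0.003, -0.165], [-0.0, -0.19, -0.982, 1.12]]
blank 0.77 [321. 301.] 628 [ 0.191 -0.356  0.039] 0.043
blank 0.76 [422. 215.] 735 [ 0.447 -0.683  0.037] 0.042
blank 0.66 [299. 203.] 595 [ 0.487 -0.299  0.038] 0.043
offcut 0.62 [252. 145.] 248 [ 0.682 -0.144  0.038] 0.042
offcut 0.39 [134. 120.] 597 [0.775 0.256 0.006] 0.027
saw_guide 0.91 [180. 188.] 3543 [0.543 0.09  0.012] 0.027
saw_guide 0.36 [302. 204.] 599 [ 0.486 -0.299  0.038] 0.043
flip_stop 0.52 [147. 157.] 262 [0.611 0.161 0.132] 0.151
stop_knob 0.61 [146. 152.] 249 [0.61  0.161 0.132] 0.151
cup 0.55 [328. 141.] 596 [ 0.696 -0.38   0.055] 0.1
jar 0.68 [ 92. 211.] 456 [0.453 0.346 0.07 ] 0.077
jar 0.21 [326. 142.] 588 [ 0.695 -0.38   0.053] 0.1
flask 0.78 [285. 131.] 210 [ 0.713 -0.245  0.057] 0.09
bur_block 0.71 [179. 185.] 3542 [0.542 0.089 0.012] 0.027
bur_block 0.61 [212. 118.] 905 [ 0.759 -0.012  0.03 ] 0.055
back_saw 0.85 [137. 122.] 648 [0.775 0.253 0.006] 0.026
1.1 [3.14157168e+00 8.00287027e-06 2.67677651e+00]
```

View pics/scene0.png

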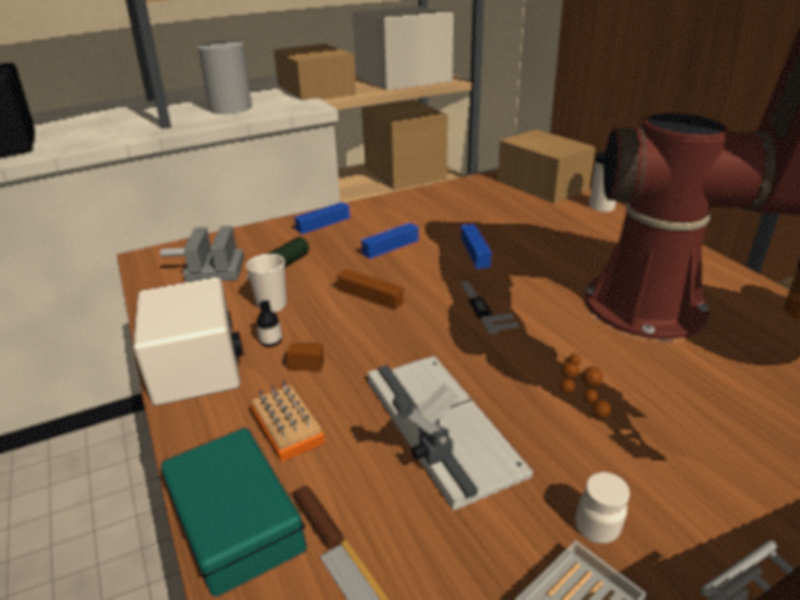

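View pics/top0.png

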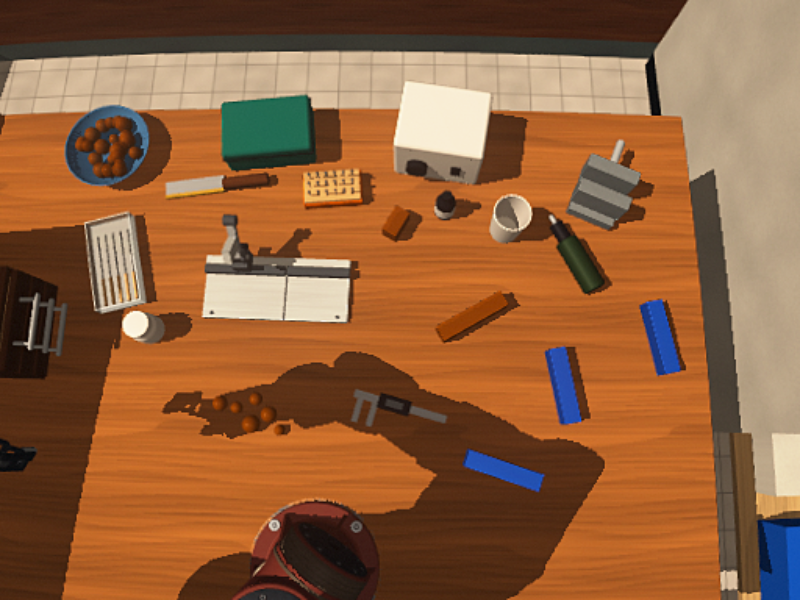

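Scene: the only look-alikes for the blank are the amber bar at top-view (475,316)/800 px, the short amber offcut at (397,222), and three blue bars at (565,385), (660,337) and (503,470). I choose the long amber bar at (475,316). The stop stands up on the guide at (235,240), and the jar is at (143,326). Next I fit the poses and make a close crop from the wrist camera.

```bash
cat >> h.py <<'E'
def rect(q):
    """min area rect of xy points in mm -> center(m), long, short (mm), yaw of long axis"""
    (c,(w,h),a)=cv2.minAreaRect((q[:,:2]*1000).astype(np.float32))
    if w<h: w,h,a=h,w,a+90
    a=(np.radians(a)+np.pi/2)%np.pi-np.pi/2
    return np.array(c)/1000,w,h,a
def trim(m):
    n,l,s,_=cv2.connectedComponentsWithStats(m.astype(np.uint8)); 
    return l==1+np.argmax(s[1:,4])
E
python3 - <<'E'
from h import *
for n in("top","scene"):
    P=np.load(f"{n}0.npy");x,y,z=P[...,0],P[...,1],P[...,2]
    b=trim((abs(x-.487)<.1)&(abs(y+.299)<.1)&(z>.034)&(z<.046)); print(n,"blank",rect(P[b]),np.median(z[b]))
    g=trim((abs(x-.543)<.13)&(abs(y-.09)<.22)&(z>.006)&(z<.035)); print(" guide",rect(P[g]))
    f=(abs(x-.6)<.08)&(abs(y-.09)<.22)&(z>.022)&(z<.030); f=trim(f); print(" fence",rect(P[f]))
    s=(abs(x-.58)<.12)&(abs(y-.16)<.08)&(z>.09)&(z<.17); print(" stop",np.median(P[s],0),P[s].min(0),P[s].max(0))
# look over guide
yaw=r.current_ee_rot()[2]
r.move_pose([.53,.10,.30],[np.pi,0,np.pi/2+0]) if False else None
for yw in(-np.pi/2,0,np.pi/2,np.pi):
    print(yw,r.solve_ik([.50,.10,.33],[np.pi,0,yw]),r.solve_ik([.66,.17,.11],[np.pi,0,yw]),r.solve_ik([.487,-.3,.02],[np.pi,0,yw]))
E
```

```text
top blank (array([ 0.48888358, -0.30168829]), 150.4266357421875, 34.00183868408203, np.float64(-1.049101012296218)) 0.03884217973307669
 guide (array([0.54579211, 0.09897521]), 298.7920227050781, 132.88426208496094, np.float64(1.5449286436527934))
 fence (array([0.58864612, 0.1604072 ]), 173.01492309570312, 34.7099723815918, np.float64(-1.558662711035954))
 stop [0.61604778 0.16071665 0.13403771] [0.56589193 0.15050369 0.09333599] [0.6561011  0.17517741 0.15289035]
scene blank (array([ 0.48961963, -0.30052264]), 149.56199645996094, 39.315128326416016, np.float64(-1.0380727956431728)) 0.039490786113908716
 guide (array([0.54686835, 0.09858212]), 303.0971374511719, 133.62509155273438, np.float64(1.5411046106435489))
 fence (array([0.59647729, 0.21365228]), 68.46542358398438, 40.26175308227539, np.float64(1.5395586456307577))
 stop [0.61029411 0.17264642 0.12984306] [0.56663294 0.15244802 0.09014475] [0.65770986 0.17843669 0.15286136]
-1.5707963267948966 [ 0.05393531  0.22790469  0.01980739  1.36269903  0.         -1.51686101] [ 0.14492769  0.66719242  0.13246051  1.03606441  0.         -1.42586864] [-0.67991118  0.57682524 -0.3128109   0.68116019  0.         -2.25070751]
0 [ 0.05393531  0.22790469  0.01980739  1.36269903  0.         -3.08765734] [ 0.14492769  0.66719242  0.13246051  1.03606441  0.         -2.99666496] [-0.67991118  0.57682524 -0.3128109   0.68116019  0.          2.46168147]
1.5707963267948966 [0.05393531 0.22790469 0.01980739 1.36269903 0.         1.62473164] [0.14492769 0.66719242 0.13246051 1.03606441 0.         1.71572402] [-0.67991118  0.57682524 -0.3128109   0.68116019  0.          0.89088514]
3.141592653589793 [0.05393531 0.22790469 0.01980739 1.36269903 0.         0.05393531] [0.14492769 0.66719242 0.13246051 1.03606441 0.         0.14492769] [-0.67991118  0.57682524 -0.3128109   0.68116019  0.         -0.67991118]
```

```bash
python3 - <<'E'
from h import *
r.move_pose([.56,.13,.33],[np.pi,0,np.pi-.028])
im=get("wrist");P=pts(im);np.save("w1.npy",P);cv2.imwrite("pics/w1.png",cv2.resize(im["frame"],(800,600)))
print(im["mount"].round(3).tolist(),r.current_time_s())
x,y,z=P[...,0],P[...,1],P[...,2]
g=trim((abs(x-.546)<.1)&(abs(y-.1)<.2)&(z>.006)&(z<.018)); print("bed",rect(P[g]),np.median(z[g]))
f=trim((abs(x-.58)<.05)&(abs(y-.0)<.13)&(z>.022)&(z<.030)); print(" fence",rect(P[f]),np.median(z[f]))
s=trim((abs(x-.6)<.1)&(abs(y-.16)<.08)&(z>.09)&(z<.17)); print(" stop",np.median(P[s],0),P[s].min(0),P[s].max(0))
k=s&(z>.14); print(" knob",rect(P[k]),z[k].max())
c=trim((abs(x-.6)<.1)&(abs(y-.16)<.08)&(z>.077)&(z<.088));print(" carr",rect(P[c]))
E
```

```text
[[0.001, -0.946, -0.325, 0.083], [1.0, -0.0, 0.002, 0.0], [-0.002, -0.325, 0.946, -0.143], [0.0, 0.0, 0.0, 1.0]] 2.9
bed (array([0.53837238, 0.10011902]), 301.65594482421875, 113.909912109375, np.float64(1.544271109179653)) 0.012479410169389943
 fence (array([0.58031158, 0.01291027]), 130.00482177734375, 17.856096267700195, np.float64(1.546341317453026)) 0.02640500616605501
 stop [0.62065581 0.16602644 0.13890422] [0.56648892 0.15384771 0.09028494] [0.6580945  0.17817992 0.15376128]
 knob (array([0.61665363, 0.16699814]), 82.68513488769531, 23.962217330932617, np.float64(-0.03499952936193029)) 0.1537612757484509
 carr (array([0.59690582, 0.15372565]), 22.0673828125, 15.074492454528809, np.float64(-0.019415509611113713))
```

View pics/w1.png

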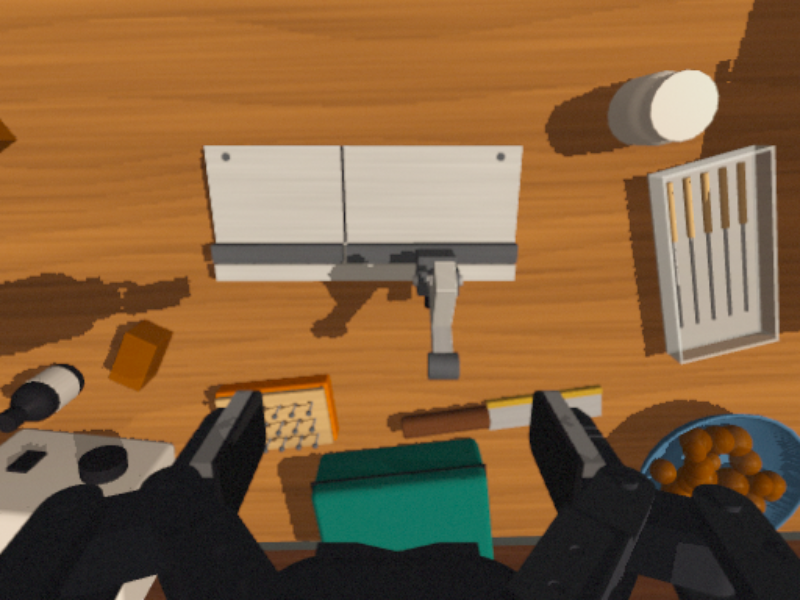

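```bash
cat >> h.py <<'E'
A=-.0265; O=np.array([.5355,.0993]); EX=np.array([np.cos(A),np.sin(A)]); EY=np.array([-np.sin(A),np.cos(A)])
FX,GY=.0375,.062   # fence face, gauge plane in guide frame
def W(gx,gy,z): return [*(O+gx*EX+gy*EY),z]
def G(p): d=np.asarray(p)[...,:2]-O; return np.stack([d@EX,d@EY,np.asarray(p)[...,2]],-1)
HX,HY=FX+.022,GY+.008
E
python3 - <<'E'
from h import *
o=[np.pi,0,np.pi+A]
r.set_gripper(0.0,40)
r.move_pose(W(HX+.09,HY,.22),o)
r.line_to(W(HX+.09,HY,.118),.2)
print(r.current_wrist_force())
r.line_to(W(HX+.008,HY,.118),.08)
print(r.current_wrist_force())
r.line_to(W(HX+.03,HY,.22),.25)
r.move_pose(W(HX-.06,HY-.02,.32),o)
im=get("wrist");P=pts(im);g=G(P);cv2.imwrite("pics/w2.png",cv2.resize(im["frame"],(800,600)))
m=trim((abs(g[...,0]-HX+.06)<.06)&(abs(g[...,1]-HY)<.04)&(g[...,2]>.06)&(g[...,2]<.1))
print(rect(g[m]),g[m].min(0),g[m].max(0),np.median(g[m],0),r.current_time_s())
kn=g[m&(g[...,0]<HX-.074)];print("knob y",np.percentile(kn[:,1],[2,50,98]),kn[:,2].max())
f=trim((abs(g[...,0]-.046)<.03)&(abs(g[...,1]+.05)<.09)&(g[...,2]>.022)&(g[...,2]<.030)); print("fence",rect(g[f]))
r.set_gripper(0.07)
E
```

```text
[-0.59413951 -0.18814079  0.34474654]
[-0.16831782  0.3277654  -0.05585366]
(array([0.01199887, 0.06974165]), 94.53852844238281, 43.02760314941406, np.float64(0.002903614107817365)) [-0.03526095  0.04835767  0.06000893] [0.05931846 0.09138182 0.08521933] [0.0163033  0.06958374 0.07973404] 7.4417
knob y [0.05869632 0.07010664 0.08155961] 0.08521933220758038
fence (array([ 0.05670839, -0.05031267]), 178.70909118652344, 37.25602722167969, np.float64(1.5707302803998626))
```

View pics/w2.png

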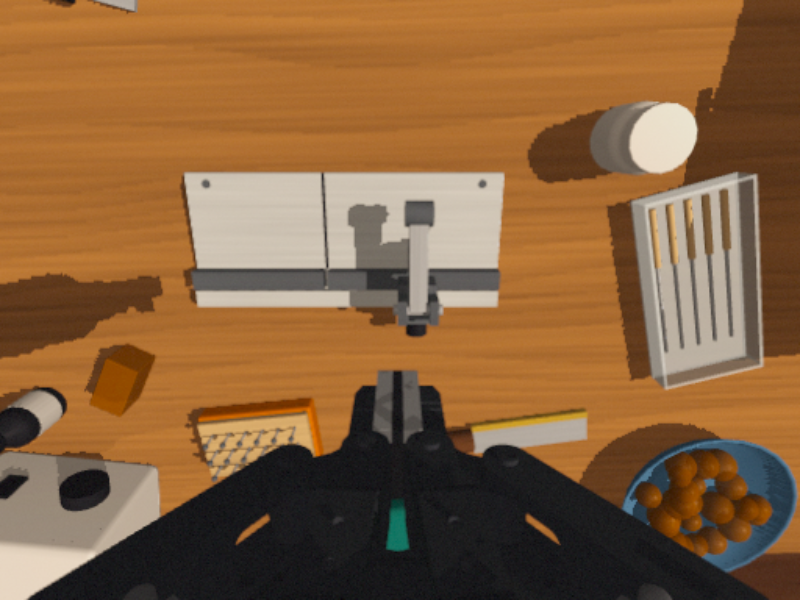

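The stop is now down, its knob at (420,212) over the bed, with nothing else moved. Next: look at the blank from close up.

```bash
python3 - <<'E'
from h import *
c=np.array([.489,-.301]);psi=-1.047+np.pi
fx=np.array([np.cos(psi),np.sin(psi)])  # tool x in world
p=c-.06*fx
r.move_pose([*p,.22],[np.pi,0,psi])
im=get("wrist");P=pts(im);cv2.imwrite("pics/w3.png",cv2.resize(im["frame"],(640,480)))
x,y,z=P[...,0],P[...,1],P[...,2]
m=trim((abs(x-c[0])<.1)&(abs(y-c[1])<.1)&(z>.035)&(z<.045));print(rect(P[m]),np.median(z[m]),im["frame"][m].mean(0),r.current_time_s(),r.current_finger_gap())
E
```

```text
(array([ 0.49038727, -0.3009964 ]), 150.50343322753906, 34.65449905395508, np.float64(-1.039848757905606)) 0.040384090120641813 [  4.17348437  97.10195091 173.85105937] 10.0167 0.07009048084053034
```

View pics/w3.png

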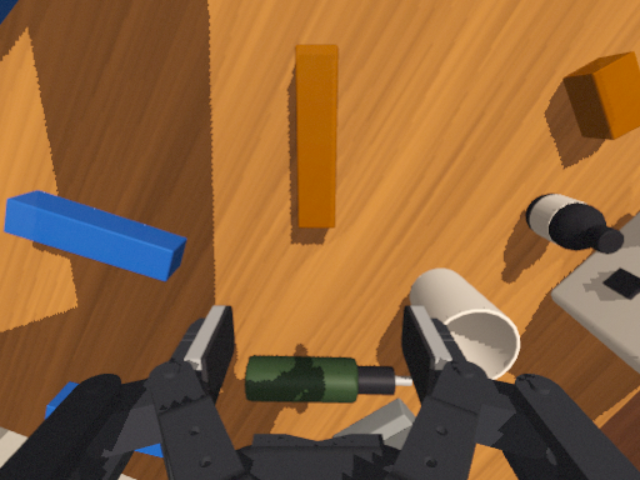

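The close crop shows the plain brown-amber bar at (317,135), 150 × 34 mm; the blue bar lies apart at (95,235) and the offcut at (605,95). Choice confirmed, so I grasp it.

```bash
python3 - <<'E'
from h import *
psi=-1.041+np.pi
r.move_pose([.4903,-.3010,.10],[np.pi,0,psi])
r.line_to([.4903,-.3010,.018],.12)
r.set_gripper(0.0,60)
print("gap",r.current_finger_gap(),r.current_gripper_force())
r.line_to([.4903,-.3010,.16],.2)
print("gap",r.current_finger_gap(),r.current_wrist_force(),r.current_tcp_pos())
bx,by=FX-.017-.004,GY-.075-.012
o=[np.pi,0,np.pi/2+A]
r.move_pose(W(bx,by,.13),o)
im=get("wrist");P=G(pts(im));cv2.imwrite("pics/w4.png",cv2.resize(im["frame"],(640,480)))
print(r.current_time_s(),r.current_wrist_force(),r.current_tcp_pos(),W(bx,by,.13))
# held blank: top surface above z .11?
np.save("w4.npy",P)
m=(abs(P[...,0]-bx)<.05)&(abs(P[...,1]-by)<.12)&(P[...,2]>.12)&(P[...,2]<.17)
im2=get("top");Q=G(pts(im2));a=(abs(Q[...,0]-bx)<.03)&(abs(Q[...,1]-by)<.12)&(Q[...,2]>.145)&(Q[...,2]<.16)
print(m.sum(),P[m].min(0),P[m].max(0)); print(a.sum(),Q[a].min(0),Q[a].max(0))
E
```

```text
gap 0.03278261418180701 61.01225137710571
gap 0.03281329614395262 [-0.25777761 -0.52197182 -2.59068263] [ 0.48966986 -0.30046991  0.15884851]
14.2 [ 0.64878837 -0.16185777 -2.04569113] [0.55146029 0.07295255 0.12982207] [np.float64(0.5513317843139177), np.float64(0.07387157878598069), 0.13]
20444 [-0.0132453  -0.07361283  0.12015078] [0.04741049 0.04940656 0.16999566]
392 [-0.01215352 -0.10313563  0.14523776] [0.03900408 0.04855604 0.15926973]
```

View pics/w4.png

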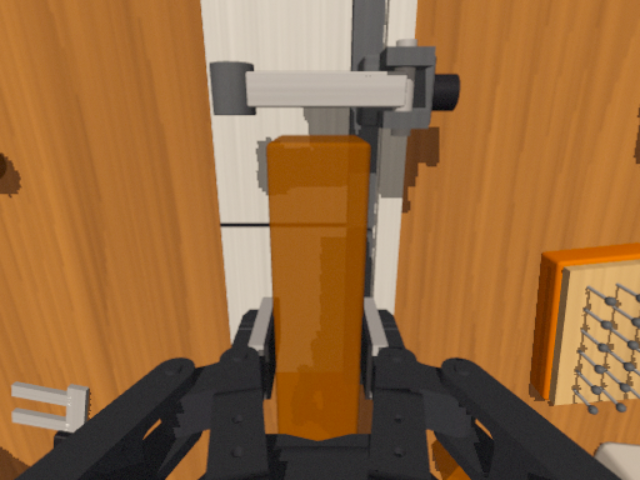

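The held blank (centre 320,280) is parallel to the fence, and the stop arm is ahead of it at (330,90), still clear. I lower it and slide into the corner under force watch.

```bash
python3 - <<'E'
from h import *
bx,by=FX-.017-.004,GY-.075-.012
r.line_to(W(bx,by,.045),.15); F0=r.current_wrist_force(); print("F0",F0)
z=.033
r.line_to(W(bx,by,z),.05)
while z>.0285:
    z-=.0005; r.line_to(W(bx,by,z),.02)
    if (r.current_wrist_force()-F0)[2]>3: break
F1=r.current_wrist_force();print("z",z,F1-F0,G(r.current_tcp_pos()))
x=bx
while x<bx+.012:
    x+=.0007; r.line_to(W(x,by,z),.02)
    if (r.current_wrist_force()-F1)[:2]@EX<-8: break
print("x",x-bx,r.current_wrist_force()-F1,G(r.current_tcp_pos()))
F2=r.current_wrist_force();y=by
while y<by+.018:
    y+=.001; r.line_to(W(x,y,z),.02)
    if (r.current_wrist_force()-F2)[:2]@EY<-7: break
print("y",y-by,r.current_wrist_force()-F1,G(r.current_tcp_pos()),r.current_torque(),r.current_time_s())
E
```

```text
F0 [-0.38424133 -0.40720551 -1.75335443]
z 0.0305 [-2.10470304  1.01285787  8.25041885] [ 0.01653414 -0.02498756  0.03088098]
x 0.006299999999999993 [-9.23535597 -0.91399194 10.29786368] [ 0.02026482 -0.02500145  0.03088689]
y 0.0020000000000000018 [-10.10111456 -10.36923539  11.78166047] [ 0.02030269 -0.02491428  0.03090267] [-1.97428866  2.59987974  0.40991194] 19.3583
```

```bash
python3 - <<'E'
from h import *
bx,by=FX-.017-.004,GY-.075-.012
x=bx+.0045; y=by+.001
r.line_to(W(x,y,.0316),.02); r.dwell(.2)
print(r.current_wrist_force(),G(r.current_tcp_pos()))
F2=r.current_wrist_force();y0=y;n=0
while y<y0+.019:
    y+=.001; r.line_to(W(x,y,.0316),.03)
    f=(r.current_wrist_force())
    if f[:2]@EY<-9: n+=1
    if n>=2: break
print("y",y-by,r.current_wrist_force(),G(r.current_tcp_pos()),r.current_time_s())
im=get("wrist");P=G(pts(im));cv2.imwrite("pics/w5.png",cv2.resize(im["frame"],(640,480)));np.save("w5.npy",P)
m=trim((P[...,2]>.045)&(P[...,2]<.058)&(abs(P[...,0]-.02)<.03)&(P[...,1]>-.02)&(P[...,1]<.1));print(rect(P[m]),P[m].max(0),np.median(P[m],0))
E
```

```text
[-4.84526123 -1.56457963 -1.47116914] [ 0.02026297 -0.02396198  0.03116577]
y 0.014000000000000012 [ -6.16438903 -17.38774454  -0.18250702] [ 0.02020621 -0.01424033  0.03116123] 23.075
(array([0.02000929, 0.01876116]), 77.70741271972656, 59.43461227416992, np.float64(-1.5609726495805156)) [0.04997963 0.05778115 0.05798035] [0.02087192 0.02202818 0.05257179]
```

View pics/w5.png

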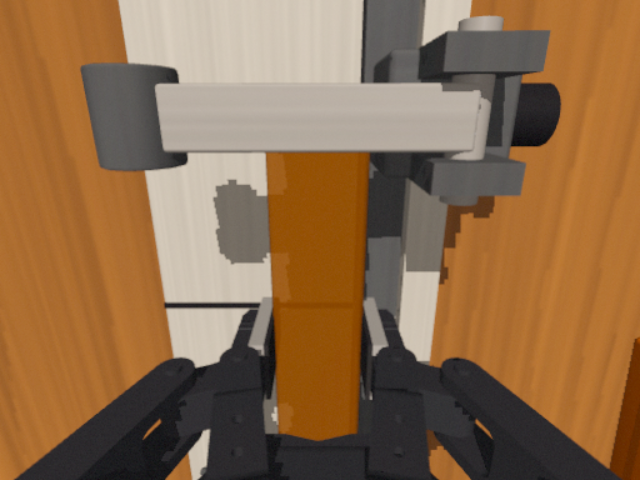

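The stop arm is across the blank's end at (320,150), and the 17 N of contact marks the butt. I ease the push, set down, release and check.

```bash
python3 - <<'E'
from h import *
bx,by=FX-.017-.004,GY-.075-.012
x=bx+.004; y=by+.012
r.line_to(W(x,y,.0308),.03); r.dwell(.2); print(r.current_wrist_force(),G(r.current_tcp_pos()))
r.set_gripper(.055,20)
print(r.current_wrist_force(),G(r.current_tcp_pos()))
p=G(r.current_tcp_pos()); r.line_to(W(p[0],p[1],.13),.15)
o=[np.pi,0,np.pi/2+A]
r.move_pose(W(.02,-.08,.25),o); 
im=get("wrist");P=G(pts(im));cv2.imwrite("pics/w6.png",cv2.resize(im["frame"],(800,600)));np.save("w6.npy",P)
m=trim((P[...,2]>.048)&(P[...,2]<.056)&(abs(P[...,0]-.02)<.04)&(P[...,1]>-.1)&(P[...,1]<.06));print(rect(P[m]),P[m].min(0),P[m].max(0),np.median(P[m],0))
f=(P[...,2]>.022)&(P[...,2]<.030)&(abs(P[...,1])<.06)&(P[...,0]>.03)&(P[...,0]<.07);print("fence x",np.percentile(P[f][:,0],[1,99]))
s=(P[...,2]>.07)&(P[...,2]<.083)&(abs(P[...,0]-.01)<.02)&(P[...,1]>.04)&(P[...,1]<.1);print("arm y",np.percentile(P[s][:,1],[2,98]))
print(r.current_time_s())
E
```

```text
[-5.78201839 -8.06243     4.10664557] [ 0.0201695  -0.01440158  0.03087795]
[-0.32177808  0.40092156  0.56846801] [ 0.02128475 -0.01272675  0.03107934]
(array([ 0.02075468, -0.01442432]), 148.85072326660156, 35.063228607177734, np.float64(-1.5699690128114088)) [ 0.00318843 -0.0888433   0.04839519] [0.03830443 0.05999138 0.05507545] [ 0.02127816 -0.00598362  0.05238259]
fence x [0.03975112 0.06966622]
arm y [0.06121307 0.07679324]
25.3833
```

View pics/w6.png

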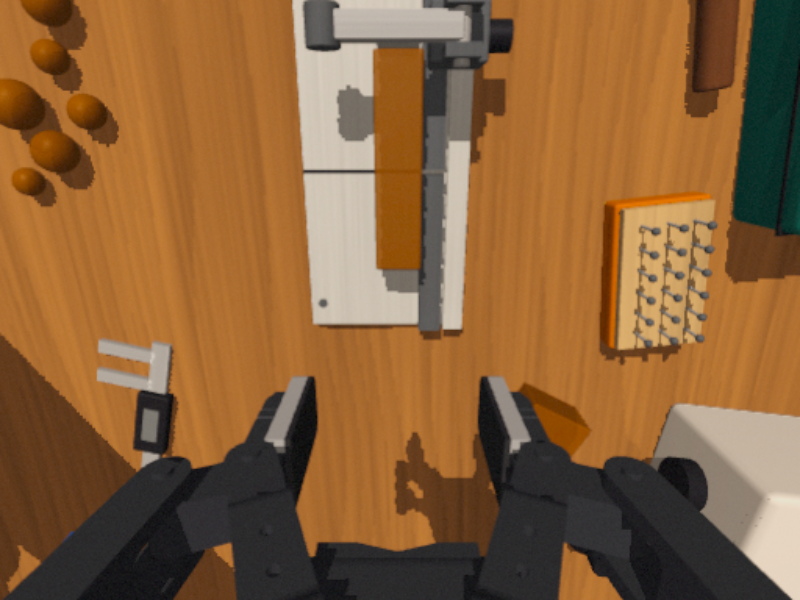

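The blank lies parallel to the fence (yaw within 1 mrad), with its end at the stop near (400,48). A gentle nudge on the rear end and the side will seat it properly.

```bash
python3 - <<'E'
from h import *
o=[np.pi,0,np.pi/2+A]
r.set_gripper(0,40)
r.move_pose(W(.017,-.118,.12),o)
r.line_to(W(.017,-.118,.036),.15)
def push(p,d,lim,n):
    F=r.current_wrist_force(); p=np.array(p)
    for i in range(n):
        p=p+.001*np.array(d); r.line_to(W(*p,.036),.03)
        f=-(r.current_wrist_force()-F)[:2]@(d[0]*EX+d[1]*EY)
        if f>lim: break
    print("push",i,f,G(r.current_tcp_pos()))
r.line_to(W(.017,-.104,.036),.1)
push([.017,-.104],[0,1],5,12)
r.line_to(W(.017,-.112,.036),.1)
r.line_to(W(.017,-.112,.09),.2)
r.line_to(W(-.03,-.014,.09),.25)
r.line_to(W(-.03,-.014,.036),.15)
r.line_to(W(-.015,-.014,.036),.1)
push([-.015,-.014],[1,0],5,12)
r.line_to(W(-.03,-.014,.036),.1)
r.line_to(W(-.03,-.014,.20),.25)
print(r.current_time_s())
E
```

```text
push 3 6.0968479763076875 [ 0.0170063  -0.10086076  0.03600803]
push 5 5.4170085282752725 [-0.01032404 -0.01400118  0.03578854]
33.2917
```

```bash
python3 - <<'E'
from h import *
o=[np.pi,0,np.pi+A]
hx=HX+.0005
def at(t,dz=-.021): return W(hx-.085*np.cos(t),HY,.072+.085*np.sin(t)+dz)
r.move_pose(at(0,.08),o)
r.set_gripper(.046,25)
r.line_to(at(0),.15); print(r.current_wrist_force())
r.set_gripper(0,25); print("gap",r.current_finger_gap(),r.current_wrist_force())
for t in np.arange(.15,2.16,.2):
    r.line_to(at(t),.12)
    f=r.current_wrist_force(); print(round(t,2),f.round(1),round(r.current_finger_gap(),4))
    if np.linalg.norm(f)>40: break
E
```

```text
[-0.22373757  0.53279707  0.40941929]
gap 0.023837306724072554 [ -1.81529664 -10.39579257   7.32248873]
0.15 [-1.9 -9.7  1. ] 0.0234
0.35 [-2.2 -8.3  2.9] 0.0237
0.55 [-3.6 -8.8  5. ] 0.0235
0.75 [-4.6 -9.7  6.1] 0.0234
0.95 [-3.2 -9.   6.5] 0.0231
1.15 [-2.2 -8.5  6. ] 0.0234
1.35 [-0.7 -9.5  2.9] 0.0237
1.55 [-0.2 -9.1  2.7] 0.0237
1.75 [-0.5 -8.4  1.6] 0.0235
1.95 [ 0.2 -8.4  2. ] 0.0238
2.15 [ 0.5 -8.2  2. ] 0.0236
```

```bash
python3 - <<'E'
from h import *
o=[np.pi,0,np.pi/2+A]
r.set_gripper(.046,25)
p=np.array(r.current_tcp_pos()); r.line_to([p[0],p[1],p[2]+.09],.15)
r.move_pose(W(.02,-.09,.27),o); r.dwell(.5)
im=get("wrist");P=G(pts(im));cv2.imwrite("pics/w7.png",cv2.resize(im["frame"],(800,600)))
m=trim((P[...,2]>.048)&(P[...,2]<.056)&(abs(P[...,0]-.02)<.04)&(P[...,1]>-.1)&(P[...,1]<.08));print(rect(P[m]),P[m].min(0),P[m].max(0))
Q=G(pts(get("top")));s=(Q[...,2]>.09)&(abs(Q[...,0]-.08)<.1)&(abs(Q[...,1]-.07)<.04)&(Q[...,2]<.17);print("stop",Q[s].min(0),Q[s].max(0))
P0=G(np.load("top0.npy"));s=(P0[...,2]>.09)&(abs(P0[...,0]-.08)<.1)&(abs(P0[...,1]-.07)<.04)&(P0[...,2]<.17);print("stop at start",P0[s].min(0),P0[s].max(0))
print(r.current_time_s())
E
```

```text
(array([ 0.02125177, -0.01386384]), 149.70028686523438, 34.88127136230469, np.float64(-1.5617752722376057)) [ 0.0031611  -0.08865068  0.04874054] [0.03836801 0.06095342 0.05522056]
stop [0.02917572 0.05262792 0.09067323] [0.11615328 0.06866548 0.15120165]
stop at start [0.02856815 0.05407083 0.09333599] [0.11863724 0.07859678 0.15289035]
42.275
```

View pics/w7.png

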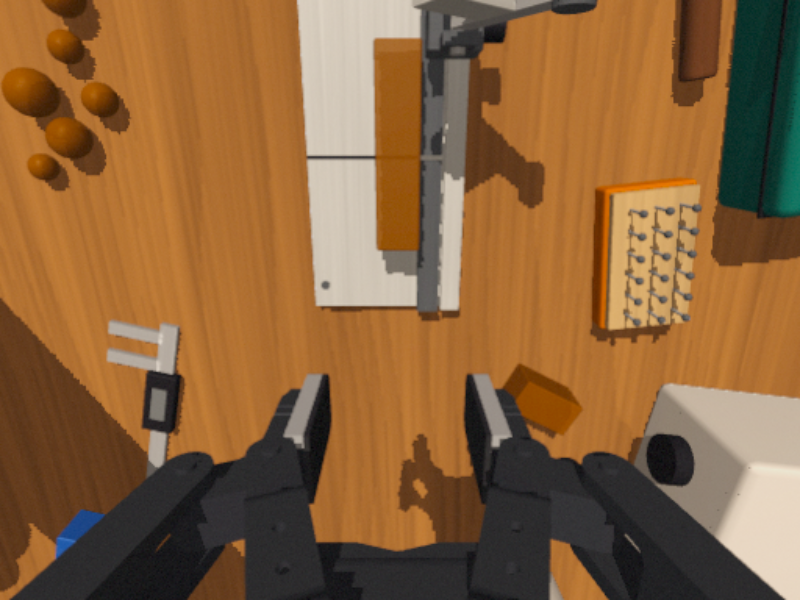

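The stop is fully up (same height and reach as at the start), and the blank is still in its corner. One number is worth a second look: a yaw of 9 mrad, which could be noise.

```bash
python3 - <<'E'
from h import *
for i in range(2):
    P=G(pts(get("wrist")))
    m=trim((P[...,2]>.048)&(P[...,2]<.056)&(abs(P[...,0]-.02)<.04)&(P[...,1]>-.1)&(P[...,1]<.08))
    q=P[m];b=np.arange(-.08,.05,.005)
    L=[(y+.0025,q[(q[:,1]>=y)&(q[:,1]<y+.005)][:,0]) for y in b]
    L=[(y,np.percentile(v,3),np.percentile(v,97)) for y,v in L if len(v)>20]
    L=np.array(L);print(rect(q)[3]+np.pi/2,np.polyfit(L[:,0],L[:,1],1),np.polyfit(L[:,0],L[:,2],1))
    f=(P[...,2]>.023)&(P[...,2]<.030)&(P[...,1]>-.14)&(P[...,1]<-.095)&(P[...,0]>.02)&(P[...,0]<.06);print("fence rear face",np.percentile(P[f][:,0],[2,98]))
    print("end",np.percentile(q[:,1],[.5,99.5]))
E
```

```text
0.009541837789050156 [-0.006648    0.00517915] [-0.00141904  0.03708047]
fence rear face [0.03854683 0.05625431]
end [-0.08825722  0.06036808]
0.008973760561401534 [-0.00528074  0.00514732] [-0.00076581  0.0370268 ]
fence rear face [0.03893105 0.05621541]
end [-0.08833079  0.06038214]
```

```bash
python3 -c "
from h import *
print(r.hand_in(), r.current_time_s())"
```

```text
the job is handed in; nothing more can be done
the job is handed in; nothing more can be done
```

I handed the job in at about 42 s. The stop was flipped down, the blank was laid flush to the fence and butted against it (within about 1 mm by the camera), and the stop is fully up again by itself. I saw nothing else on the bench moved; the judging result was not shown.

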